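# Level the sprung bottle platform of a filling bench

### The arm

A 7-joint arm with a two-finger parallel gripper is mounted at the origin on the work surface. World frame = base frame: x ahead of the robot, y to its left, z up, the work surface at z = 0. Lengths are in m, angles in rad, forces in N, time in s.
With the tool pointing down it reaches from about 0.425 to 0.875 m from the base axis. Payload 4.7 kg.
Tool frame: the origin (TCP) lies on the centre line of the jaws, within the pads' length; the fingertips stand 14 mm ahead of it and the grasp point (between the pads) lies 5 mm behind it; z points along the fingers, y is the direction in which the jaws open and shut (so a half turn about z gives the same grasp; the last joint's range is limited). The gripper opens to 87 mm and grips with 3 to 60 N. Pads are 19 mm wide; open, the fingers measure 117 mm over their backs; the gripper's body (75 mm by 190 mm) begins 51 mm behind the grasp point.
Start: joints at [-1.16, 0.321, -0.07, 1.45, 0.023, 1.371, -0.057], TCP at [0.251, 0.6, 0.237] pointing down, gripper open.
Joint ranges: [-2.86, 2.86], [-0.3, 2.09], [-1.38, 1.24], [0.06, 2.45], [-1.56, 4.7], [0.09, 2.05], [-2.69, 2.69]. Speed limits (rad/s): [2.57, 2.57, 3.14, 3.14, 3.14, 3.14, 3.14].

### API

Orientations are given as a rotation vector (axis times angle).
In Python, from bench import ctrl, optics, models gives the robot as it stands. The module is installed in compiled form; this text tells all that it offers.
- The arm moves only by the tool arm_command, never from a script. Its argument "motion" is a list of rows, each a list of 3 entries, a list of its own where there are three numbers: the shift along the tool's x, y, z in mm, then the turn, a rotation vector about the tool's x, y, z in degrees, then the closure, from 0 (fully open) to 1 (shut). In form: [[[x, y, z], [ax, ay, az], claw], ...]. A call has 1 to 8 rows; each row shifts and turns the commanded pose from where the row before left it, along the tool's axes as they then stand; what a row does not reach is not made up. A row lasts 1/12 s, in which the tool goes at most 41.7 mm and 7.16 degrees, less where a joint would pass 70% of its speed; a pose out of reach is approached as far as the arm can. A call with a gripper value outside its range is refused whole. The fingers move at their own pace and stop on an object; "force" is the grip in N (left out, the last holds). Time passes only in rows, so rows that do not move let the fingers close. It gives the time, the measured TCP pose, the force and the opening at its end, in the units of the state.
- ctrl.get_state(): the state, without advancing time (a new reading comes with each control period).
- optics.get_image(name): name is "side" or "top"; returns (picture, depth): 400x640x3 uint8, blue, green, red; 400x640 float32, m along the optical axis (not along the pixel's ray), 0 where there is no reading.
- optics.camera_model(name): a dict with "fovy" (degrees; the focal length in pixels is half the picture's height over the tangent of half this angle, whatever the lens; pixels are square), "cx", "cy" (the principal point, pixels), "distortion" ([k1, k2, p1, p2, k3] as OpenCV has them; the pictures are not rectified), "rvec" (rotation vector, rad) and "tvec" (3), from world to camera coordinates, as OpenCV has them. Camera axes: x right, y down, z forward; pixel columns grow to the right and rows downward; lengths in m; the calibration is good to about 2 mm. A picture is of the moment at which its call begins. camera_model takes no time and is no camera call.
- ctrl.close_job(): hands the job in, once; it reports no verdict.
Trained networks look in the newest picture that a camera, given by its name, has taken for a name from the list of things; names that differ only in an ending like _2 or _b are one class to them, and where a whole thing is asked for, a point or a joint stands for the part that bears it (a point fixed in the world has none). Each returns a list of dicts, best first, with "conf" (0 to 1); they miss things now and then, are a little off and sometimes report something else, mostly with a low value. They report only what shows in the picture. A call takes as long as a camera call. They do not tell look-alikes from the thing itself.
- models.search_frame(camera, target): "location" ([x, y, z] in m, in the coordinates of the camera as it stood for that picture, good to about 4 mm: the middle of the surface that is visible of it).
- models.silhouettes(camera, target): "pixels" (400x640 bool, what is visible of it).
The state is a dict: "time": time; "joint_positions": joint angles; "qd": joint speeds; "joint_torque": joint torques, N m; "position": TCP position; "tool_rot": TCP orientation; "ft_force": force on the tool from outside, world axes, zero at the start; "torque": the same for the moment, N m; "grip_width": opening from 0.0 (shut) to 1.0 (fully open).
Only numpy, scipy, OpenCV 4.12 (cv2) and the standard library are available. Lean on these libraries where they do the work, as an engineer would, in place of code of your own. Each camera call takes 0.05 s, during which the arm holds its last target.

### The job

Level the white sprung bottle platform: stand the blue spirit level on it, lengthways along the platform, and turn the orange levelling foot until the bubble sits between the two black rings while the level is pressed down so firmly that the platform bottoms on its stop. Only the reading with the platform pressed down counts; press on the level only, not on the platform itself, and finish still pressing it down like that with the bubble centred. Do not knock over or shove the bottle, the jar or the nozzle cone.

Things in the scene. Friction and masses are not known exactly. Their poses are not given: they have to be found in the camera images.
- level_center (a point): blue spirit level, a bar 240 x 30 x 40 mm (length x width x height), about 0.3 kg, standing on its 30 mm wide base; starts on the bench to the robot's right. This point is its centre, 20 mm above its underside; x runs along its length, z up. A yellow-green vial (radius 12 mm, 88 mm long, along x) lies on top of its middle; the blue end blocks, from 45 to 120 mm either side of the centre, have flat tops 20 mm above this point with dark press pads.
- bubble (a joint): position (m) of the whitish bubble along the level's own x axis, from the middle of the vial; 0 is centred, range +-0.032. It moves to the higher end, 0.5 mm for each mrad of slope, and settles in about 1.2 s. The bubble is 16 mm long; two black rings leave it 5 mm to either side when centred.
- platform_top (a point): white plastic platform plate, 110 mm (its x) by 300 mm (its y) by 8 mm thick, top about 75 mm above the bench. This point is the centre of its top face; y points along its length to the levelling foot, z is square to the top face. It is hinged along x, 150 mm from this point at the end away from the foot, and a spring lifts its foot end off the stop.
- platform (a joint): how far (rad) the sprung platform is pressed down towards its stop: 0 sprung up, 0.05 fully down on the stop. About 7 N on the level 80 mm from the platform centre on the foot's side takes it down (about 12 mm of travel there); about 11 N at the centre. With the spring up the foot end stands 0.05 rad higher than when pressed down. Pressed down it starts out low at the foot's end.
- foot_grip (a point): orange bar handle on top of the levelling foot, a vertical screw spindle 215 mm from the platform's middle, beyond the end of the platform. The bar is 56 mm long (its y axis), 14 mm thick (its x axis) and 32 mm tall; this point is its centre, on the spindle axis, 106 mm above the bench; a white line marks the +y end of its top. It stays at this height as it turns.
- foot (a joint): turn (rad) of the levelling foot; grows clockwise seen from above. Each rad clockwise raises the platform's foot end by 0.03 rad of slope; its zero means nothing. Range +-2.6; stiff (0.18 N m), it stays where it is left, but pressing the level with more than about 30 N may force it.
- bottle_c (a point): amber bottle with white cap, 62 mm wide, 150 mm tall, a bystander; point 75 mm up its axis
- jar_c (a point): clear jar with white lid, 68 mm wide, 90 mm tall, a bystander; point 45 mm up its axis
- cone_c (a point): orange spare nozzle cone, 52 mm wide, 75 mm tall, a bystander; point 37 mm up its axis
Things that resemble listed ones, but are neither listed nor needed, are in the scene too. Of the things shaped like the part that bears level_center, the blue one is meant.

How it is judged:
By the outcome, as a careful person would: the job done as asked, in the order asked, and still so for the second after the job is handed in, while the arm keeps its last pose, push and grip.
It also fails if it takes over 67 s, if anything falls off the work surface, if the arm or the gripper's body presses on something with over 40 N, if the wrist force passes 120 N, or if a joint passes its speed limit or range.

## Working session

There is one attempt and no reset: what is moved stays moved. The work goes in short steps, Python scripts to look and compute and a tool call to move; the robot and the scene stay as the last step left them, time stands still between calls to the robot, and variables do not carry over. Pictures are saved under pics/ and viewed, and the job is handed in when it is done.

Besides the shell and the picture viewer there is one more tool, called after ">>>" as a command line: name --argument value ..., lists and objects as JSON in quotes. arm_command: Moves the arm, as the interface text tells. Its arguments: {"type":"object","properties":{"motion":{"type":"array","items":{"type":"array"}},"force":{"type":"number"}},"required":["motion"]}

```bash
mkdir -p pics; cat > h.py <<'E'
import numpy as np, cv2
from scipy.spatial.transform import Rotation as R
from bench import ctrl, optics, models
def cam(n):
    m=optics.camera_model(n); f=200/np.tan(np.radians(m['fovy'])/2)
    K=np.array([[f,0,m['cx']],[0,f,m['cy']],[0,0,1]]); 
    return K,np.array(m['distortion'],float),np.array(m['rvec'],float),np.array(m['tvec'],float)
def c2w(n,p):
    K,d,r,t=cam(n); return R.from_rotvec(r).as_matrix().T@(np.array(p)-t)
def ray(n,uv):
    K,d,r,t=cam(n); q=cv2.undistortPoints(np.array([[uv]],float),K,d)[0,0]
    M=R.from_rotvec(r).as_matrix(); return -M.T@t, M.T@np.array([q[0],q[1],1])
def px_z(n,uv,z):
    o,v=ray(n,uv); return o+v*(z-o[2])/v[2]
def px_d(n,uv,d):
    o,v=ray(n,uv); return o+v*d
def cloud(n,D):
    K,d,r,t=cam(n); u,v=np.meshgrid(np.arange(640.),np.arange(400.))
    q=cv2.undistortPoints(np.stack([u.ravel(),v.ravel()],1)[:,None],K,d)[:,0]
    P=np.c_[q,np.ones(len(q))]*D.ravel()[:,None]
    return ((P-t)@R.from_rotvec(r).as_matrix()).reshape(400,640,3)
def proj(n,P):
    K,d,r,t=cam(n); return cv2.projectPoints(np.array(P,float).reshape(-1,3),r,t,K,d)[0][:,0]
E
python3 - <<'E'
from h import *
print(ctrl.get_state())
for n in('top','side'):
    im,D=optics.get_image(n); cv2.imwrite(f'pics/{n}0.png',im); np.save(f'{n}0.npy',D); print(n,cam(n)[2:], -R.from_rotvec(cam(n)[2]).as_matrix().T@cam(n)[3])
    for t in('level_center','platform_top','foot_grip','bottle_c','jar_c','cone_c','bubble'):
        for o in models.search_frame(n,t)[:4]:
            print(n,t,round(o['conf'],2),c2w(n,o['location']).round(4),proj(n,c2w(n,o['location'])).round(0))
E
```

```text
{'time': 0.0, 'joint_positions': array([-1.15993201,  0.32183549, -0.07010375,  1.45167063,  0.02262343,
        1.37078126, -0.05689632]), 'qd': array([ 5.84189034e-04,  1.09360573e-03, -1.11938862e-03,  6.36769067e-04,
       -4.81555739e-05, -2.18617019e-03, -3.09765556e-06]), 'joint_torque': array([-2.05126685e-05, -4.91289961e+01, -4.03777175e-01, -3.12537432e+01,
       -6.38970709e-02,  4.34494636e-02,  1.78511141e-04]), 'position': array([0.25102353, 0.59900819, 0.23545572]), 'tool_rot': array([-6.19016251e-01, -3.07973379e+00,  2.96696770e-03]), 'ft_force': array([-0.48708208,  0.20125576,  0.04951364]), 'torque': array([ 0.06083951,  0.00145425, -0.04283846]), 'grip_width': 1.0021248196976469}
top (array([ 2.06246872, -2.15218924,  0.23433848]), array([-0.08515325,  0.48584584,  1.22704815])) [ 0.20509645 -0.0954231   1.30298668]
top level_center 0.95 [ 0.1751 -0.3121  0.0407] [[412. 320.]]
top level_center 0.87 [ 0.4535 -0.4687  0.0391] [[463. 207.]]
top platform_top 0.81 [0.5044 0.0044 0.078 ] [[279. 192.]]
top platform_top 0.21 [ 0.6786 -0.2811  0.0389] [[385. 128.]]
top foot_grip 0.82 [0.4473 0.2081 0.1207] [[194. 215.]]
top bottle_c 0.81 [0.7417 0.0265 0.0919] [[268. 103.]]
top jar_c 0.71 [0.724  0.1828 0.0902] [[208. 112.]]
top cone_c 0.68 [ 0.6815 -0.2805  0.041 ] [[385. 127.]]
side (array([ 2.15561782, -0.82783897,  0.39367383]), array([-0.40097594,  0.23630712,  0.77369673])) [-3.59967771e-04 -5.87298995e-01  6.85790887e-01]
side level_center 0.88 [ 0.181  -0.3199  0.0407] [[292. 351.]]
side level_center 0.77 [ 0.4476 -0.4904  0.039 ] [[454. 325.]]
side level_center 0.62 [ 0.4458 -0.3034  0.039 ] [[381. 269.]]
side platform_top 0.64 [ 0.4999 -0.0128  0.0766] [[312. 183.]]
side foot_grip 0.59 [0.4432 0.2011 0.1074] [[247. 148.]]
side bottle_c 0.79 [0.7447 0.0192 0.0808] [[366. 144.]]
side jar_c 0.83 [0.7224 0.1736 0.0598] [[325. 132.]]
```

View pics/top0.png

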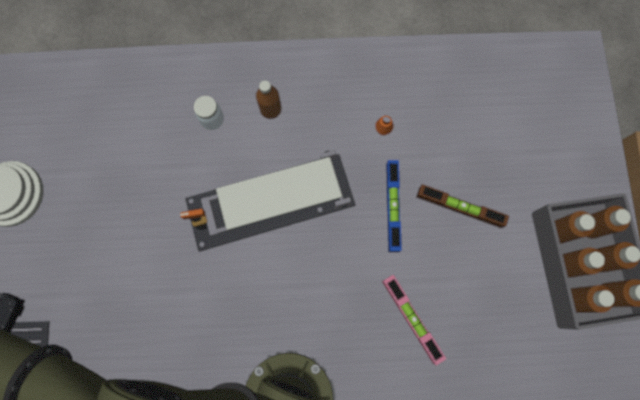

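View pics/side0.png

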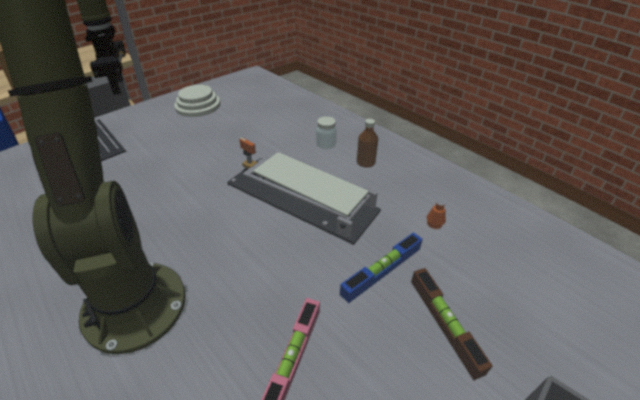

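Candidates for the level in the top view are blue (394,206), brown (463,206) and pink (414,320). The blue one is meant. Next I'll take a close crop and measure poses.

```bash
python3 - <<'E'
from h import *
def ext(P,name):
    c=P[:,:2].mean(0); 
    r=cv2.minAreaRect(P[:,:2].astype(np.float32)*1000); print(name,len(P),'mean',P.mean(0).round(4),'zpct',np.percentile(P[:,2],[5,50,95]).round(4),'rect',np.round(r[0],1),np.round(r[1],1),round(r[2],1))
for n in('top','side'):
    im=cv2.imread(f'pics/{n}0.png'); D=np.load(f'{n}0.npy'); C=cloud(n,D); h=cv2.cvtColor(im,cv2.COLOR_BGR2HSV); 
    H,S,V=[h[...,i].astype(int) for i in range(3)]
    ok=D>0
    w=(C[...,0]>.3)&(C[...,0]<.65)
    blue=(H>100)&(H<130)&(S>150)&ok&w&(C[...,2]>.03)
    ext(C[blue],n+' blue')
    top=w&(abs(C[...,1]+.3)<.18)&(C[...,2]>.025)&ok&(abs(C[...,0]-.46)<.16)&(C[...,1]>-.4)
    cc=np.zeros_like(im); 
    pl=(S<50)&(V>150)&ok&w&(C[...,2]>.05)&(abs(C[...,1])<.25); ext(C[pl],n+' plate')
    A=np.c_[C[pl][:,:2],np.ones(pl.sum())]; print(np.linalg.lstsq(A,C[pl][:,2],rcond=None)[0])
    og=(H<18)&(S>150)&ok&w&(C[...,2]>.06)&(C[...,1]>.1)&(C[...,1]<.3); ext(C[og],n+' handle')
    print(np.c_[np.argwhere(og)[:,::-1],(C[og]*1000).round(0)][::2].astype(int).tolist())
    g=(H>28)&(H<50)&(S>120)&ok&w&(C[...,1]<-.2)&(C[...,1]>-.38); ext(C[g],n+' vial')
im=cv2.imread('pics/top0.png');im2=cv2.imread('pics/side0.png')
a=cv2.resize(im[150:260,170:310],None,fx=4,fy=4,interpolation=2)
b=cv2.resize(im2[125:225,220:360],None,fx=4,fy=4,interpolation=2)
cv2.imwrite('pics/c1.png',a);cv2.imwrite('pics/c2.png',b)
cv2.imwrite('pics/c3.png',np.hstack([cv2.resize(im[150:260,370:440],None,fx=5,fy=5),cv2.resize(im2[220:310,330:430],(440,550))[:550]]))
E
```

```text
top blue 315 mean [ 0.4584 -0.2846  0.0401] zpct [0.0357 0.0401 0.0443] rect [ 468.3 -287.4] [ 29.  237.1] 87.6
top plate 4881 mean [0.5041 0.0065 0.0766] zpct [0.0709 0.0766 0.0825] rect [493.9  49.7] [110.  392.4] 14.4
[-0.00874753  0.02904277  0.0808579 ]
top handle 116 mean [0.4499 0.2055 0.1195] zpct [0.1056 0.1211 0.1251] rect [451.5 209.8] [14.8 48.8] 5.2
[[199, 209, 460, 195, 121], [201, 209, 460, 190, 121], [194, 210, 458, 207, 121], [196, 210, 458, 203, 120], [198, 210, 458, 198, 120], [200, 210, 458, 192, 122], [202, 210, 457, 187, 125], [190, 211, 457, 217, 119], [192, 211, 456, 212, 120], [194, 211, 456, 207, 123], [196, 211, 456, 202, 122], [198, 211, 455, 197, 124], [200, 211, 455, 192, 123], [202, 211, 455, 187, 123], [190, 212, 454, 216, 123], [192, 212, 453, 211, 124], [194, 212, 453, 206, 124], [196, 212, 452, 201, 126], [198, 212, 452, 197, 124], [200, 212, 452, 192, 125], [202, 212, 453, 188, 121], [189, 213, 451, 219, 123], [191, 213, 451, 214, 122], [193, 213, 451, 209, 121], [195, 213, 450, 204, 125], [197, 213, 450, 199, 125], [199, 213, 450, 194, 124], [201,
[... 914 characters left out ...]
.4 -287.9] [ 17.7 139.4] 88.9
side blue 234 mean [ 0.4474 -0.2962  0.0405] zpct [0.038  0.0406 0.0427] rect [ 467.3 -293.2] [ 28.  236.2] 87.4
side plate 2835 mean [ 0.5048 -0.0059  0.0762] zpct [0.0722 0.0761 0.0806] rect [504.3   3.8] [110.5 297.1] 14.2
[-0.00907911  0.02634237  0.08098115]
side handle 14 mean [0.4502 0.1985 0.1214] zpct [0.1197 0.1214 0.1232] rect [450.4 199.1] [ 4.4 25.1] 0.2
[[246, 141, 450, 212, 123], [247, 142, 449, 205, 123], [247, 143, 449, 206, 120], [249, 143, 450, 198, 123], [249, 144, 448, 195, 122], [251, 144, 452, 191, 122], [251, 145, 450, 188, 121]]
side vial 203 mean [ 0.4702 -0.2951  0.0386] zpct [0.0349 0.0389 0.0414] rect [ 469.4 -293.7] [18.8 84. ] 88.6
```

```bash
python3 - <<'E'
from h import *
s=ctrl.get_state(); print(R.from_rotvec(s['tool_rot']).as_matrix().round(3))
E
```

```text
[[-0.922  0.386  0.   ]
 [ 0.386  0.922  0.   ]
 [-0.     0.    -1.   ]]
```

View pics/c1.png

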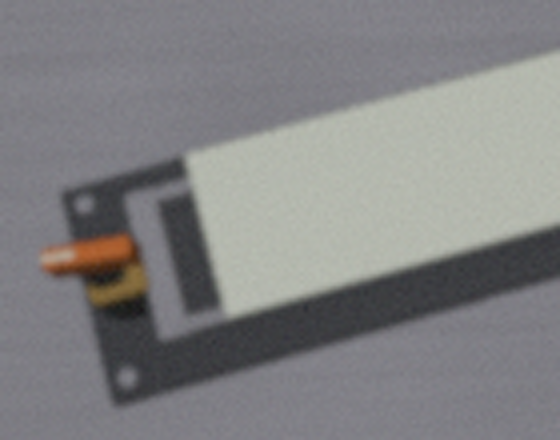

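View pics/c2.png

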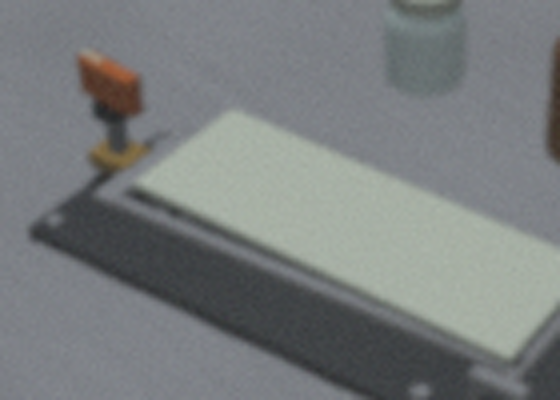

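View pics/c3.png

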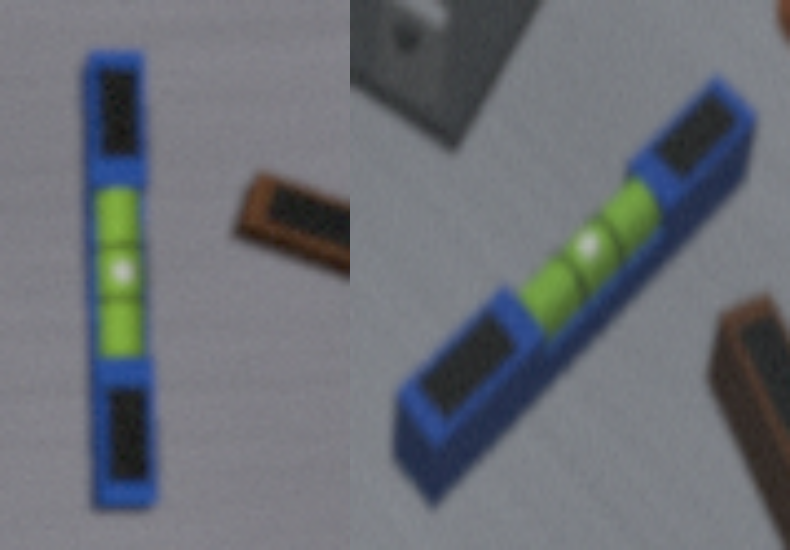

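```bash
cat > plan.py <<'E'
from h import *
import sys,json
def fr(phi):
    c,s=np.cos(phi),np.sin(phi); return np.array([[-s,c,0],[c,s,0],[0,0,-1]]).T  # cols x,y,z
def plan(wps, start=None, step=38., claw=0.0, rot=7.0):
    """wps: [(x,y,z,phi_deg)] ; assumes tool down"""
    s=ctrl.get_state(); M=R.from_rotvec(s['tool_rot']).as_matrix()
    if start is None: start=(*s['position'],np.degrees(np.arctan2(M[1,1],M[0,1])))
    print('start',np.round(start,4))
    cur=np.array(start,float); cmd=cur.copy(); rows=[]
    for w in wps:
        w=np.array(w,float); d=np.linalg.norm(w[:3]-cur[:3])*1000; a=abs(w[3]-cur[3])
        n=max(1,int(np.ceil(max(d/step,a/rot))))
        for i in range(1,n+1):
            t=cur+(w-cur)*i/n
            F=np.array(fr(np.radians(cmd[3])))
            F=np.array([[-np.sin(np.radians(cmd[3])),np.cos(np.radians(cmd[3])),0],[np.cos(np.radians(cmd[3])),np.sin(np.radians(cmd[3])),0],[0,0,-1]])
            q=np.round(F@(t[:3]-cmd[:3])*1000,0); r=-np.round(t[3]-cmd[3],0)
            rows.append([q.astype(int).tolist(),[0,0,int(r)],claw])
            cmd[:3]+=F.T@q/1000; cmd[3]-=r
        cur=w
    for i in range(0,len(rows),8): print(json.dumps(rows[i:i+8]).replace(' ',''))
    print('end',cmd.round(4))
E
python3 -c "
from plan import *
plan([(.44,.45,.25,87.5),(.6,.1,.25,87.5),(.468,-.290,.15,87.5)])"
```

```text
start [ 0.2512  0.5995  0.2366 67.2691]
[[[-33,-9,-2],[0,0,-3],0.0],[[-33,-11,-2],[0,0,-3],0.0],[[-32,-13,-2],[0,0,-3],0.0],[[-31,-14,-2],[0,0,-3],0.0],[[-30,-16,-2],[0,0,-2],0.0],[[-30,-17,-1],[0,0,-3],0.0],[[-29,-19,-2],[0,0,-3],0.0],[[-16,-31,0],[0,0,0],0.0]]
[[[-16,-31,0],[0,0,0],0.0],[[-16,-31,0],[0,0,0],0.0],[[-16,-31,0],[0,0,0],0.0],[[-16,-31,0],[0,0,0],0.0],[[-17,-31,0],[0,0,0],0.0],[[-16,-32,0],[0,0,0],0.0],[[-16,-31,0],[0,0,0],0.0],[[-16,-31,0],[0,0,0],0.0]]
[[[-16,-31,0],[0,0,0],0.0],[[-16,-31,0],[0,0,0],0.0],[[10,-33,8],[0,0,0],0.0],[[9,-33,8],[0,0,0],0.0],[[10,-33,9],[0,0,0],0.0],[[9,-33,8],[0,0,0],0.0],[[9,-33,8],[0,0,0],0.0],[[10,-33,9],[0,0,0],0.0]]
[[[9,-33,8],[0,0,0],0.0],[[10,-33,8],[0,0,0],0.0],[[9,-33,9],[0,0,0],0.0],[[10,-33,8],[0,0,0],0.0],[[9,-33,8],[0,0,0],0.0],[[10,-33,9],[0,0,0],0.0]]
end [ 0.4675 -0.2903  0.1496 87.2691]
```

>>> arm_command --motion '[[[-33,-9,-2],[0,0,-3],0.0],[[-33,-11,-2],[0,0,-3],0.0],[[-32,-13,-2],[0,0,-3],0.0],[[-31,-14,-2],[0,0,-3],0.0],[[-30,-16,-2],[0,0,-2],0.0],[[-30,-17,-1],[0,0,-3],0.0],[[-29,-19,-2],[0,0,-3],0.0],[[-16,-31,0],[0,0,0],0.0]]'

```text
time: 1.47
position: [0.4569, 0.4177, 0.2496]
tool_rot: [0.072, 3.139, 0.002]
ft_force: [0.7, 0.3, -0.3]
grip_width: 0.997
```

>>> arm_command --motion '[[[-16,-31,0],[0,0,0],0.0],[[-16,-31,0],[0,0,0],0.0],[[-16,-31,0],[0,0,0],0.0],[[-16,-31,0],[0,0,0],0.0],[[-17,-31,0],[0,0,0],0.0],[[-16,-32,0],[0,0,0],0.0],[[-16,-31,0],[0,0,0],0.0],[[-16,-31,0],[0,0,0],0.0]]'

```text
time: 2.13
position: [0.5717, 0.1616, 0.2499]
tool_rot: [0.075, 3.14, 0.001]
ft_force: [0.1, -0.8, -0.8]
grip_width: 1.001
```

>>> arm_command --motion '[[[-16,-31,0],[0,0,0],0.0],[[-16,-31,0],[0,0,0],0.0],[[10,-33,8],[0,0,0],0.0],[[9,-33,8],[0,0,0],0.0],[[10,-33,9],[0,0,0],0.0],[[9,-33,8],[0,0,0],0.0],[[9,-33,8],[0,0,0],0.0],[[10,-33,9],[0,0,0],0.0]]'

```text
time: 2.8
position: [0.5334, -0.0967, 0.1996]
tool_rot: [0.075, 3.14, 0.0]
ft_force: [-0.4, -0.5, -0.3]
grip_width: 0.998
```

>>> arm_command --motion '[[[9,-33,8],[0,0,0],0.0],[[10,-33,8],[0,0,0],0.0],[[9,-33,9],[0,0,0],0.0],[[10,-33,8],[0,0,0],0.0],[[9,-33,8],[0,0,0],0.0],[[10,-33,9],[0,0,0],0.0]]'

```text
time: 3.3
position: [0.4671, -0.2917, 0.1497]
tool_rot: [0.074, 3.139, -0.0]
ft_force: [-0.4, -0.2, 0.5]
grip_width: 1.001
```

```bash
python3 - <<'E'
from h import *
for n in('top','side'):
    im,D=optics.get_image(n); cv2.imwrite(f'pics/{n}1.png',im)
s=ctrl.get_state(); print(s['time'],s['position'],s['joint_positions'].round(2),s['ft_force'],s['grip_width'])
M=R.from_rotvec(s['tool_rot']).as_matrix();print(M.round(3))
E
```

```text
3.4 [ 0.46315583 -0.29667939  0.14869423] [ 0.03  0.18  0.55  1.83 -0.1   1.16  2.12] [ 0.23200084 -0.21581141  0.85642175] 1.001180299005863
[[-0.998  0.058 -0.003]
 [ 0.058  0.998 -0.003]
 [ 0.003 -0.003 -1.   ]]
```

View pics/top1.png

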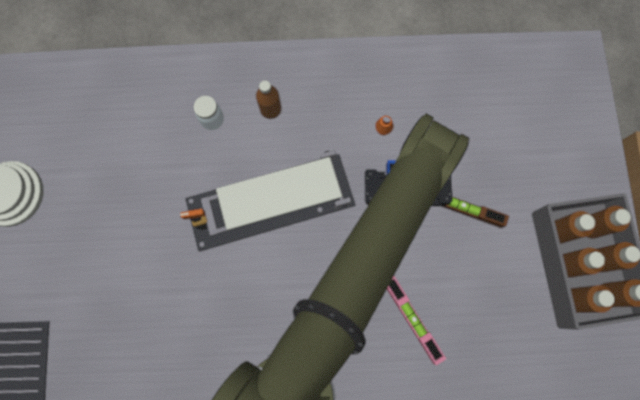

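View pics/side1.png

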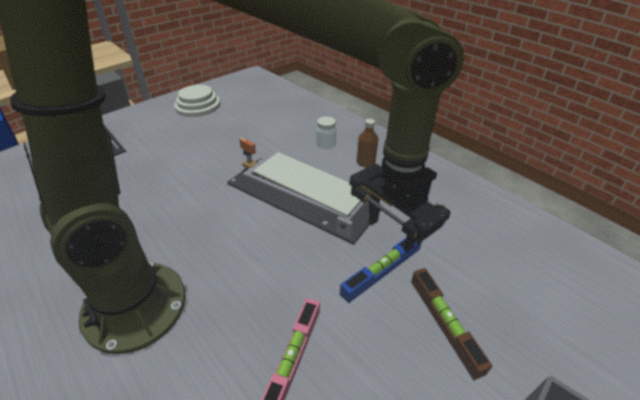

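>>> arm_command --motion '[[[0,0,10],[0,0,0],0.0],[[0,0,20],[0,0,0],0.0],[[0,0,20],[0,0,0],0.0],[[0,0,10],[0,0,0],0.0],[[0,0,0],[0,0,0],0.0],[[0,0,0],[0,0,0],0.0]]'

```text
time: 3.9
position: [0.4679, -0.2892, 0.0893]
tool_rot: [-0.072, -3.14, -0.001]
ft_force: [0.3, -0.8, 0.1]
grip_width: 1.001
```

```bash
python3 - <<'E'
from h import *
im,D=optics.get_image('side'); cv2.imwrite('pics/s2.png',cv2.resize(im[180:330,320:520],None,fx=4,fy=4,interpolation=2))
s=ctrl.get_state(); print(s['time'],s['position'],s['ft_force'])
M=R.from_rotvec(s['tool_rot']).as_matrix();print(M.round(3))
E
```

```text
3.95 [ 0.46835188 -0.28982691  0.09014082] [-0.08131567 -0.21966768 -0.43869905]
[[-0.999  0.046  0.001]
 [ 0.046  0.999 -0.   ]
 [-0.001 -0.    -1.   ]]
```

View pics/s2.png

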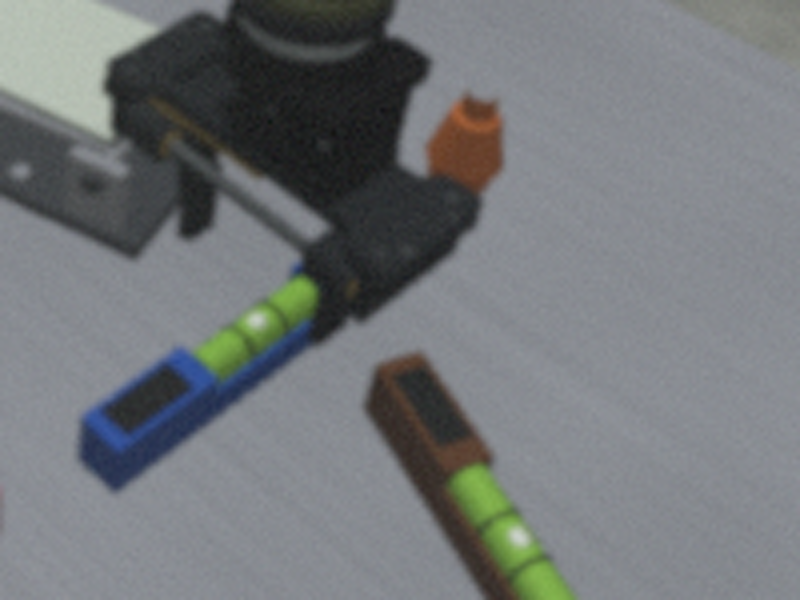

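The side crop shows the open fingers straddling the blue level, aligned with its middle. I'll descend and close.

>>> arm_command --motion '[[[0,0,20],[0,0,0],0.0],[[0,0,20],[0,0,0],0.0],[[0,0,20],[0,0,0],0.0],[[0,0,9],[0,0,0],0.0],[[0,0,0],[0,0,0],0.2],[[0,0,0],[0,0,0],0.5],[[0,0,0],[0,0,0],0.8],[[0,0,0],[0,0,0],0.8]]' --force 25

```text
time: 4.62
position: [0.4686, -0.2909, 0.0221]
tool_rot: [0.075, 3.138, -0.001]
ft_force: [0.1, -0.2, -0.6]
grip_width: 0.78
```

>>> arm_command --motion '[[[0,0,0],[0,0,0],0.8],[[0,0,0],[0,0,0],0.8]]'

```text
time: 4.78
position: [0.4681, -0.2905, 0.0214]
tool_rot: [0.075, 3.139, -0.001]
ft_force: [-0.2, -0.3, 0.7]
grip_width: 0.631
```

>>> arm_command --motion '[[[0,0,-10],[0,0,0],0.8],[[0,0,-20],[0,0,0],0.8],[[0,0,-30],[0,0,0],0.8],[[0,0,-35],[0,0,0],0.8],[[0,0,-35],[0,0,0],0.8],[[0,0,0],[0,0,0],0.8]]'

```text
time: 5.28
position: [0.4712, -0.293, 0.1587]
tool_rot: [0.076, 3.128, -0.007]
ft_force: [1.7, -0.8, 0.9]
grip_width: 0.224
```

```bash
python3 - <<'E'
from plan import *
im,D=optics.get_image('side'); cv2.imwrite('pics/s3.png',im[100:350,250:570])
s=ctrl.get_state(); print(s['time'],s['position'],s['ft_force'],s['grip_width'])
c=s['position']
plan([(.5,-.12,.18,60),(.504,.005,.18,14.3)],claw=.8)
E
```

```text
5.3333 [ 0.47006725 -0.29200871  0.15565387] [-0.39615349 -0.30183283 -0.38306723] 0.21905946650802202
start [ 0.4701 -0.292   0.1557 87.2494]
[[[-4,35,-5],[0,0,5],0.8],[[-2,35,-5],[0,0,6],0.8],[[3,34,-5],[0,0,5],0.8],[[5,35,-4],[0,0,6],0.8],[[9,34,-5],[0,0,5],0.8],[[8,15,0],[0,0,7],0.8],[[11,15,0],[0,0,6],0.8],[[11,14,0],[0,0,7],0.8]]
[[[14,12,0],[0,0,6],0.8],[[14,10,0],[0,0,7],0.8],[[16,9,0],[0,0,6],0.8],[[16,7,0],[0,0,7],0.8]]
end [5.04200e-01 5.10000e-03 1.79700e-01 1.42494e+01]
```

View pics/s3.png

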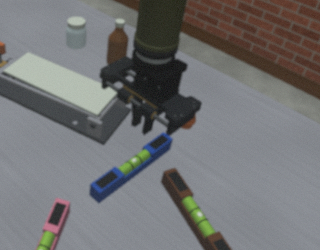

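The fingers close slowly and came up empty. I'll check that the level hasn't moved, then retry.

>>> arm_command --motion '[[[0,0,0],[0,0,0],0.2],[[0,0,0],[0,0,0],0.2],[[0,0,0],[0,0,0],0.2],[[0,0,0],[0,0,0],0.2],[[0,0,0],[0,0,0],0.2],[[0,0,0],[0,0,0],0.2],[[0,0,0],[0,0,0],0.2]]'

```text
time: 5.92
position: [0.4673, -0.2902, 0.1501]
tool_rot: [-0.075, -3.14, -0.0]
ft_force: [-0.4, -0.4, -0.5]
grip_width: 0.66
```

```bash
python3 - <<'E'
from plan import *
n='side'
im,D=optics.get_image(n); C=cloud(n,D); h=cv2.cvtColor(im,cv2.COLOR_BGR2HSV); H,S,V=[h[...,i].astype(int) for i in range(3)]
b=(H>100)&(H<130)&(S>150)&(D>0)&(C[...,0]>.3)&(C[...,0]<.65)&(C[...,2]>.03)&(C[...,2]<.06)
print(cv2.minAreaRect(C[b][:,:2].astype(np.float32)*1000))
s=ctrl.get_state(); print(s['time'],s['position'],s['ft_force'],s['grip_width'])
E
```

```text
((466.41729736328125, -293.392333984375), (27.23331069946289, 234.6050567626953), 87.12750244140625)
5.9667 [ 0.46735018 -0.29028931  0.1502562 ] [0.6243857  0.36192971 0.36151038] 0.7037447905079954
```

Unmoved. Descend and close with enough time.

>>> arm_command --motion '[[[0,0,30],[0,0,0],0.2],[[0,0,38],[0,0,0],0.2],[[0,0,38],[0,0,0],0.2],[[0,0,20],[0,0,0],0.2],[[0,0,3],[0,0,0],0.3],[[0,0,0],[0,0,0],0.8],[[0,0,0],[0,0,0],0.8],[[0,0,0],[0,0,0],0.8]]' --force 25

```text
time: 6.63
position: [0.469, -0.2912, 0.0236]
tool_rot: [0.075, 3.137, -0.002]
ft_force: [0.2, -0.2, 0.2]
grip_width: 0.577
```

>>> arm_command --motion '[[[0,0,0],[0,0,0],0.8],[[0,0,0],[0,0,0],0.8],[[0,0,0],[0,0,0],0.8],[[0,0,0],[0,0,0],0.8],[[0,0,0],[0,0,0],0.8],[[0,0,0],[0,0,0],0.8]]'

```text
time: 7.13
position: [0.4682, -0.2906, 0.0225]
tool_rot: [0.075, 3.139, -0.0]
ft_force: [-1.0, 0.3, 5.0]
grip_width: 0.342
```

>>> arm_command --motion '[[[0,0,-10],[0,0,0],0.8],[[0,0,-20],[0,0,0],0.8],[[0,0,-35],[0,0,0],0.8],[[0,0,-35],[0,0,0],0.8],[[0,0,-35],[0,0,0],0.8],[[0,0,-10],[0,0,0],0.8],[[0,0,0],[0,0,0],0.8]]'

```text
time: 7.72
position: [0.469, -0.2913, 0.1697]
tool_rot: [0.075, 3.135, -0.003]
ft_force: [-0.3, 0.2, -4.1]
grip_width: 0.345
```

```bash
python3 - <<'E'
from plan import *
im,D=optics.get_image('side'); cv2.imwrite('pics/s4.png',im[100:350,250:570])
s=ctrl.get_state(); print(s['time'],s['position'],s['ft_force'],s['grip_width'])
plan([(.5,-.12,.18,60),(.504,.005,.18,14.3)],claw=.8,step=30)
E
```

```text
7.7667 [ 0.46767089 -0.29031069  0.16696697] [-0.69884884  0.28771018 -4.07324148] 0.3397667234157845
start [ 0.4677 -0.2903  0.167  87.2681]
[[[-4,29,-2],[0,0,5],0.8],[[-2,28,-2],[0,0,4],0.8],[[1,29,-3],[0,0,5],0.8],[[3,29,-2],[0,0,4],0.8],[[5,29,-2],[0,0,5],0.8],[[7,27,-2],[0,0,4],0.8],[[9,16,0],[0,0,7],0.8],[[10,15,0],[0,0,6],0.8]]
[[[12,13,0],[0,0,7],0.8],[[13,12,0],[0,0,6],0.8],[[15,11,0],[0,0,7],0.8],[[15,9,0],[0,0,6],0.8],[[17,7,0],[0,0,7],0.8]]
end [5.04200e-01 5.60000e-03 1.80000e-01 1.42681e+01]
```

View pics/s4.png

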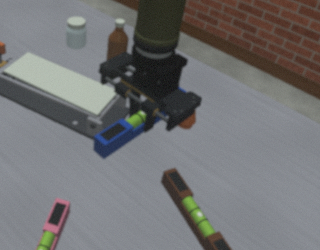

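>>> arm_command --motion '[[[-4,29,-2],[0,0,5],0.8],[[-2,28,-2],[0,0,4],0.8],[[1,29,-3],[0,0,5],0.8],[[3,29,-2],[0,0,4],0.8],[[5,29,-2],[0,0,5],0.8],[[7,27,-2],[0,0,4],0.8],[[9,16,0],[0,0,7],0.8],[[10,15,0],[0,0,6],0.8]]'

```text
time: 8.43
position: [0.4992, -0.082, 0.1763]
tool_rot: [-1.148, -2.918, 0.003]
ft_force: [-0.4, 0.3, -3.3]
grip_width: 0.345
```

>>> arm_command --motion '[[[12,13,0],[0,0,7],0.8],[[13,12,0],[0,0,6],0.8],[[15,11,0],[0,0,7],0.8],[[15,9,0],[0,0,6],0.8],[[17,7,0],[0,0,7],0.8],[[0,0,0],[0,0,0],0.8],[[0,0,0],[0,0,0],0.8]]'

```text
time: 9.02
position: [0.5021, 0.0066, 0.1767]
tool_rot: [-1.921, -2.481, 0.006]
ft_force: [0.6, -0.3, -3.3]
grip_width: 0.345
```

```bash
python3 - <<'E'
from plan import *
for n in('top','side'):
    im,D=optics.get_image(n); cv2.imwrite(f'pics/{n}5.png',im)
s=ctrl.get_state(); print(s['time'],s['position'],s['joint_positions'].round(2),s['ft_force'],s['grip_width'])
print(R.from_rotvec(s['tool_rot']).as_matrix().round(3))
E
```

```text
9.1167 [0.50277745 0.00458848 0.17766326] [-0.39  0.04  0.34  1.9  -0.01  1.21  0.2 ] [ 0.46710121  0.2174139  -3.61736547] 0.3463059135098639
[[-0.247  0.969 -0.003]
 [ 0.969  0.247 -0.001]
 [-0.    -0.004 -1.   ]]
```

View pics/top5.png

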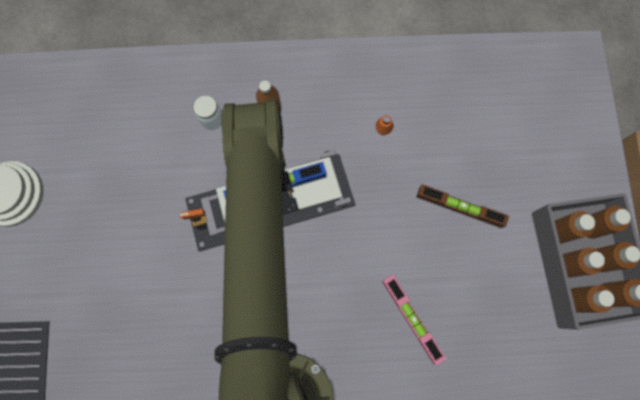

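View pics/side5.png

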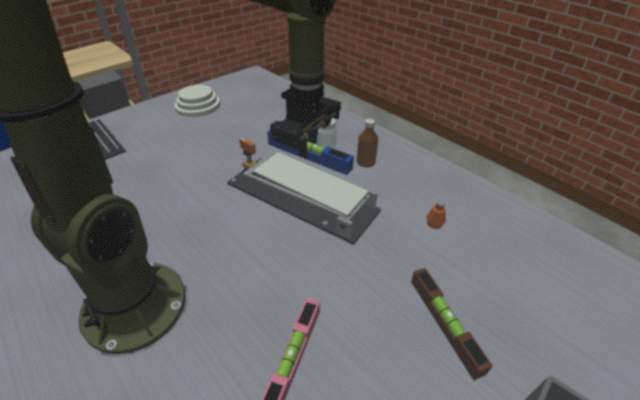

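>>> arm_command --motion '[[[0,0,10],[0,1.6,0],0.8],[[0,0,20],[0,0,0],0.8],[[0,0,20],[0,0,0],0.8],[[0,0,15],[0,0,0],0.8],[[0,0,5],[0,0,0],0.8],[[0,0,3],[0,0,0],0.8],[[0,0,2],[0,0,0],0.8],[[0,0,0],[0,0,0],0.8]]'

```text
time: 9.78
position: [0.5039, 0.007, 0.1049]
tool_rot: [-1.915, -2.463, -0.027]
ft_force: [-0.0, -0.0, -2.1]
grip_width: 0.343
```

>>> arm_command --motion '[[[0,0,1],[0,0,0],0.8],[[0,0,1],[0,0,0],0.8]]'

```text
time: 9.95
position: [0.5043, 0.0074, 0.1034]
tool_rot: [-1.915, -2.464, -0.029]
ft_force: [0.1, -0.5, -3.3]
grip_width: 0.341
```

```bash
python3 - <<'E'
from plan import *
n='side'
im,D=optics.get_image(n); cv2.imwrite(f'pics/s6.png',cv2.resize(im[100:250,200:400],None,fx=4,fy=4,interpolation=2))
s=ctrl.get_state(); print(s['time'],s['position'],s['ft_force'],s['grip_width'])
E
```

```text
10.0 [0.50400714 0.00745792 0.10311932] [-0.43075257  0.24492512 -3.80134294] 0.3414665476497888
```

View pics/s6.png

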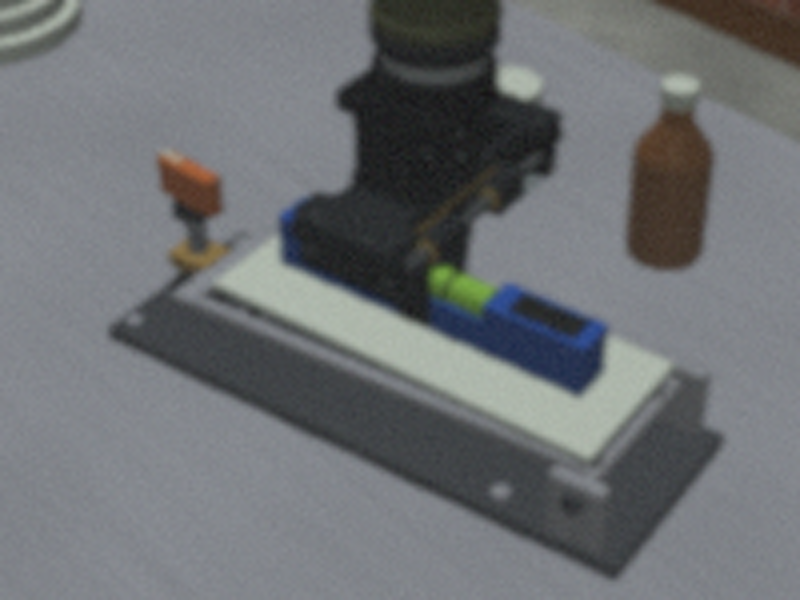

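Aligned over the platform but not yet touching. Lower until contact.

>>> arm_command --motion '[[[0,0,1],[0,0,0],0.8],[[0,0,1],[0,0,0],0.8],[[0,0,0],[0,0,0],0.8]]'

```text
time: 10.25
position: [0.5034, 0.0075, 0.1005]
tool_rot: [-1.915, -2.463, -0.027]
ft_force: [-0.5, -0.6, -3.0]
grip_width: 0.341
```

>>> arm_command --motion '[[[0,0,1],[0,0,0],0.8],[[0,0,1],[0,0,0],0.8],[[0,0,0],[0,0,0],0.8]]'

```text
time: 10.5
position: [0.5036, 0.0075, 0.0988]
tool_rot: [-1.915, -2.463, -0.027]
ft_force: [0.1, -0.5, -2.0]
grip_width: 0.344
```

>>> arm_command --motion '[[[0,0,1],[0,0,0],0.8],[[0,0,1],[0,0,0],0.8],[[0,0,0],[0,0,0],0.8]]'

```text
time: 10.75
position: [0.5036, 0.0078, 0.0978]
tool_rot: [-1.914, -2.463, -0.028]
ft_force: [-4.6, 1.0, 8.3]
grip_width: 0.344
```

>>> arm_command --motion '[[[0,0,0],[0,0,0],0.6],[[0,0,0],[0,0,0],0.4],[[0,0,0],[0,0,0],0.4],[[0,0,0],[0,0,0],0.4],[[0,0,0],[0,0,0],0.4],[[0,0,0],[0,0,0],0.4]]'

```text
time: 11.25
position: [0.5035, 0.0076, 0.0965]
tool_rot: [-1.915, -2.463, -0.027]
ft_force: [0.6, -0.1, -0.6]
grip_width: 0.586
```

>>> arm_command --motion '[[[0,0,-15],[0,0,0],0.4],[[0,0,-25],[0,0,0],0.6],[[0,0,-25],[0,-1.6,0],1.0],[[25,0,0],[0,0,0],1.0],[[30,0,0],[0,0,0],1.0],[[29,0,0],[0,0,0],1.0],[[0,0,0],[0,0,0],1.0],[[0,0,0],[0,0,0],1.0]]'

```text
time: 11.92
position: [0.4828, 0.089, 0.1615]
tool_rot: [-1.923, -2.484, -0.0]
ft_force: [-0.2, -1.1, 0.4]
grip_width: 0.152
```

>>> arm_command --motion '[[[0,0,0],[0,0,0],1.0],[[0,0,0],[0,0,0],1.0],[[0,0,0],[0,0,0],1.0]]'

```text
time: 12.17
position: [0.4835, 0.086, 0.1615]
tool_rot: [1.931, 2.478, -0.0]
ft_force: [-0.6, 0.3, 0.0]
grip_width: 0.014
```

```bash
python3 - <<'E'
from plan import *
for n in ('side','top'):
    im,D=optics.get_image(n); cv2.imwrite(f'pics/{n}7.png',cv2.resize(im[100:250,170:370],None,fx=4,fy=4,interpolation=2))
s=ctrl.get_state(); print(s['time'],s['position'],s['ft_force'],s['grip_width'])
E
```

```text
12.2667 [0.48343452 0.08627263 0.16151056] [-0.06087723  0.5754701  -0.02213231] 0.007663596617449501
```

View pics/side7.png

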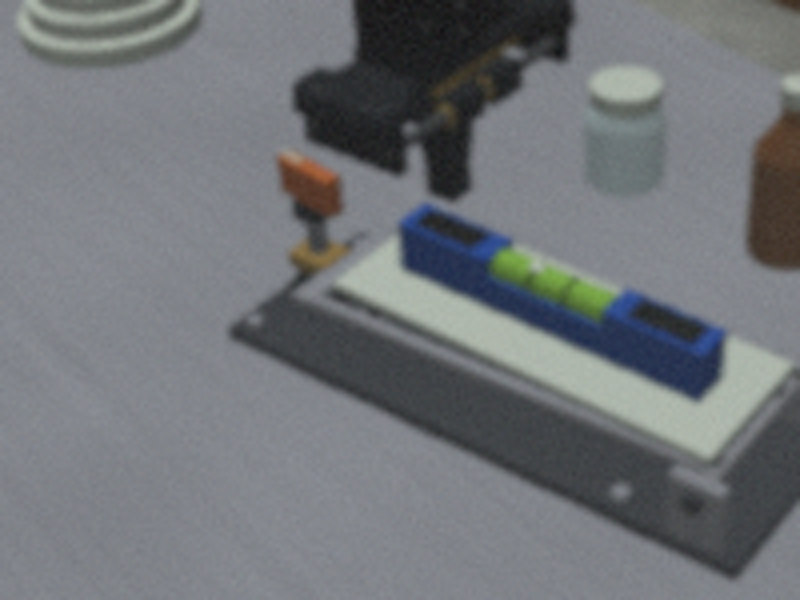

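View pics/top7.png

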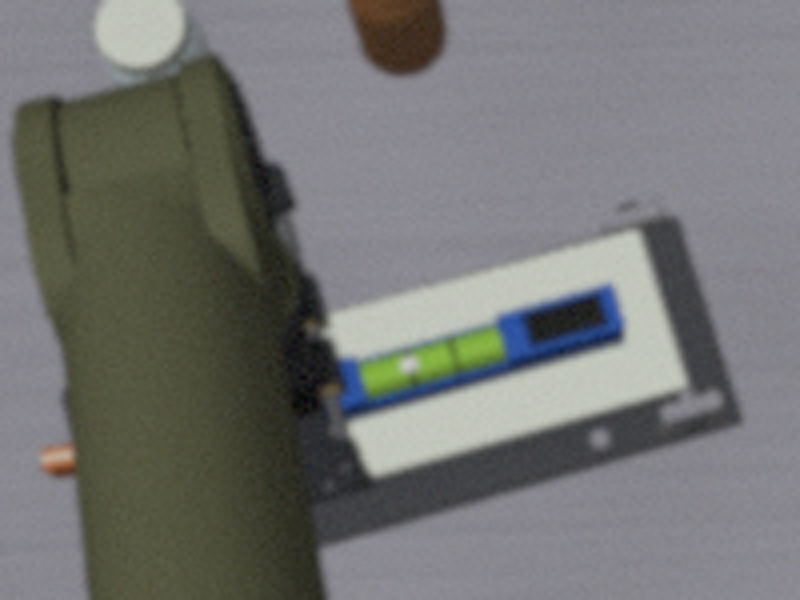

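Level stands properly on the platform, with both views showing the vial and the bubble towards the foot. Now press on the foot-side pad.

>>> arm_command --motion '[[[0,0,12],[0,0,0],1.0],[[0,0,10],[0,0,0],1.0],[[0,0,6],[0,0,0],1.0],[[0,0,4],[0,0,0],1.0],[[0,0,4],[0,0,0],1.0],[[0,0,2],[0,0,0],1.0],[[0,0,0],[0,0,0],1.0]]'

```text
time: 12.85
position: [0.4825, 0.0887, 0.1238]
tool_rot: [-1.926, -2.479, -0.001]
ft_force: [-4.6, 2.3, 6.8]
grip_width: 0.005
```

>>> arm_command --motion '[[[0,0,2],[0,0,0],1.0],[[0,0,1],[0,0,0],1.0],[[0,0,0],[0,0,0],1.0]]'

```text
time: 13.1
position: [0.4827, 0.0891, 0.1213]
tool_rot: [-1.926, -2.479, -0.002]
ft_force: [-4.9, 3.9, 7.6]
grip_width: 0.005
```

>>> arm_command --motion '[[[0,0,1],[0,0,0],1.0],[[0,0,1],[0,0,0],1.0],[[0,0,0],[0,0,0],1.0]]'

```text
time: 13.35
position: [0.4829, 0.0893, 0.1207]
tool_rot: [-1.925, -2.479, -0.003]
ft_force: [-7.9, 3.2, 15.4]
grip_width: 0.008
```

>>> arm_command --motion '[[[0,0,1],[0,0,0],1.0],[[0,0,0],[0,0,0],1.0]]'

```text
time: 13.52
position: [0.483, 0.0894, 0.1206]
tool_rot: [-1.926, -2.479, -0.004]
ft_force: [-10.3, 3.0, 20.4]
grip_width: 0.005
```

Stop reached (force rising steeply). Wait for the bubble to settle and read.

>>> arm_command --motion '[[[0,0,0],[0,0,0],1.0],[[0,0,0],[0,0,0],1.0],[[0,0,0],[0,0,0],1.0],[[0,0,0],[0,0,0],1.0],[[0,0,0],[0,0,0],1.0],[[0,0,0],[0,0,0],1.0],[[0,0,0],[0,0,0],1.0],[[0,0,0],[0,0,0],1.0]]'

```text
time: 14.18
position: [0.483, 0.0894, 0.1205]
tool_rot: [-1.926, -2.479, -0.004]
ft_force: [-8.8, 2.9, 20.0]
grip_width: 0.004
```

>>> arm_command --motion '[[[0,0,0],[0,0,0],1.0],[[0,0,0],[0,0,0],1.0],[[0,0,0],[0,0,0],1.0],[[0,0,0],[0,0,0],1.0],[[0,0,0],[0,0,0],1.0],[[0,0,0],[0,0,0],1.0]]'

```text
time: 14.68
position: [0.483, 0.0894, 0.1205]
tool_rot: [-1.926, -2.479, -0.004]
ft_force: [-9.5, 2.6, 20.9]
grip_width: 0.002
```

```bash
cat > bub.py <<'E'
from plan import *
def run(tag):
    for n in ('side','top'):
        im,D=optics.get_image(n); cv2.imwrite(f'pics/{n}{tag}_full.png',im); cv2.imwrite(f'pics/{n}{tag}.png',cv2.resize(im[120:230,230:350],None,fx=6,fy=5.4,interpolation=2) if 0 else cv2.resize(im[120:230,230:350],None,fx=5,fy=5,interpolation=2))
        h=cv2.cvtColor(im,cv2.COLOR_BGR2HSV); C=cloud(n,D)
        # vial axis frame: level axis dir from foot
        d=np.array([-.247,.969]); c=np.array([.5035,.0076]); q=(C[...,:2]-c)@d; pr=(C[...,:2]-c)@np.array([.969,.247])
        roi=(D>0)&(abs(q)<.06)&(abs(pr)<.02)
        H,S,V=[h[...,i].astype(int) for i in range(3)]
        g=roi&(H>28)&(H<60)&(S>100)
        w=roi&(S<110)&(V>130)&(C[...,2]>.095)
        print(n,'vial q range mm',np.percentile(q[g],[1,99])*1000,'bubble q',len(q[w]),np.round(q[w].mean()*1000,1) if w.any() else None)
    for n in ('side','top'):
        for t in('bubble',):
            for o in models.search_frame(n,t)[:2]:
                p=c2w(n,o['location']); print(n,t,round(o['conf'],2),p.round(4),round(float((p[:2]-c)@d*1000),1))
    s=ctrl.get_state(); print(s['time'],s['position'],s['ft_force'],s['grip_width'])
import sys; run(sys.argv[1])
E
python3 bub.py 8
```

```text
side vial q range mm [-42.32025147  46.55099697] bubble q 38 -12.5
top vial q range mm [-40.81153617  41.99634569] bubble q 83 -7.8
top bubble 0.74 [ 0.5131 -0.0423  0.0712] -50.8
14.8833 [0.48297597 0.08938212 0.1205366 ] [-9.37833238  1.85438011 20.06415929] 0.001526539214722871
```

View pics/side8.png

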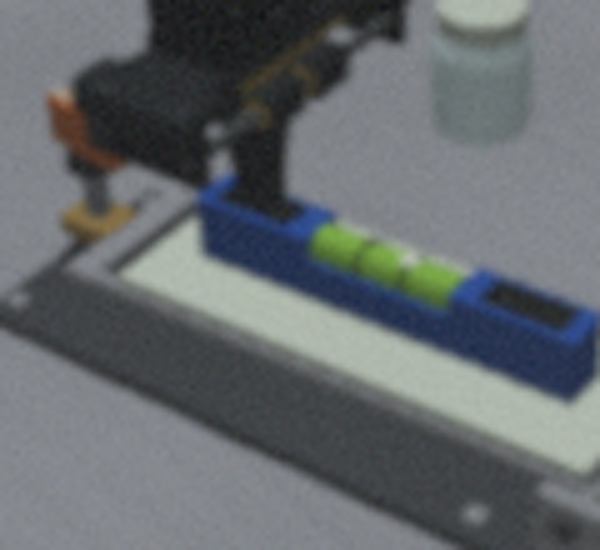

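View pics/top8.png

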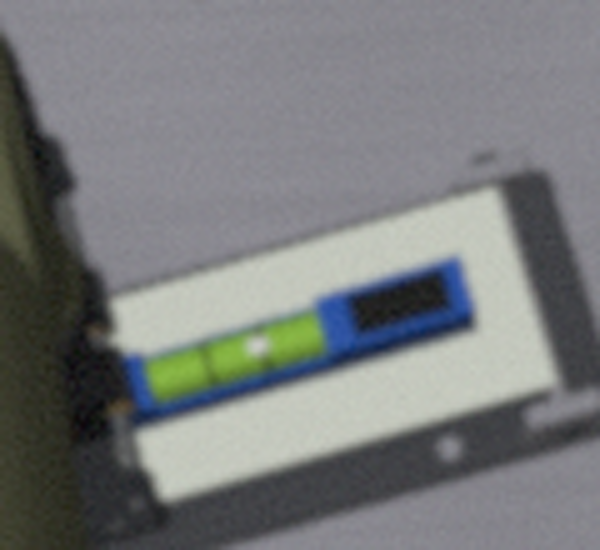

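```bash
python3 - <<'E'
from plan import *
for uv in [(180.5,215.3),(203,210.8),(180.5,214),(202,209),(181,217),(203.5,214)]: print(uv,px_z('top',uv,.122).round(4))
im=cv2.imread('pics/top0.png'); cv2.imwrite('pics/c4.png',cv2.resize(im[195:235,170:220],None,fx=12,fy=12,interpolation=cv2.INTER_NEAREST))
d=np.array([-.247,.969])
for a in (80,85,90,95,100,105,110):
    u=np.array([np.cos(np.radians(a)),np.sin(np.radians(a))]); c=np.array([.451,.211])
    print(a,proj('top',[[*(c+.028*u),.122],[*(c-.028*u),.122]]).round(1).tolist())
E
```

```text
(180.5, 215.3) [0.4465 0.2396 0.122 ]
(203, 210.8) [0.4553 0.1851 0.122 ]
(180.5, 214) [0.4497 0.2396 0.122 ]
(202, 209) [0.4598 0.1875 0.122 ]
(181, 217) [0.4423 0.2383 0.122 ]
(203.5, 214) [0.4474 0.1838 0.122 ]
80 [[181.0, 211.5], [203.6, 214.5]]
85 [[180.8, 212.5], [203.8, 213.5]]
90 [[180.8, 213.5], [203.8, 212.5]]
95 [[180.8, 214.5], [203.8, 211.5]]
100 [[180.9, 215.4], [203.7, 210.5]]
105 [[181.1, 216.4], [203.5, 209.6]]
110 [[181.4, 217.3], [203.2, 208.7]]
```

View pics/c4.png

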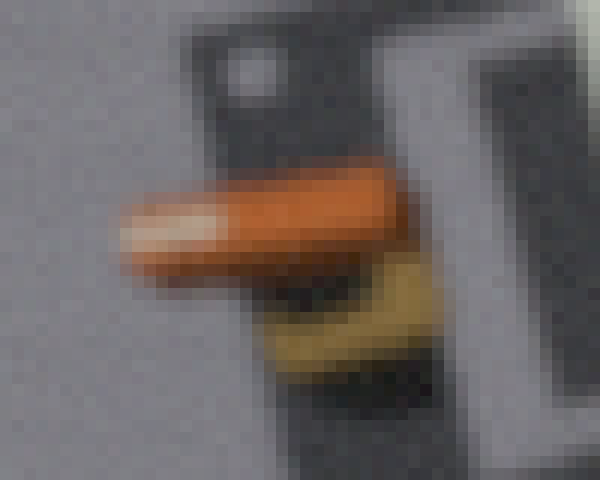

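>>> arm_command --motion '[[[0,0,-8],[0,0,0],1.0],[[0,0,-15],[0,0,0],1.0],[[0,0,-25],[0,0,0],0.3],[[0,0,-25],[0,0,0],0.3],[[10,0,0],[0,0,3],0.3],[[25,0,0],[0,0,3],0.3],[[30,0,0],[0,0,3],0.3],[[30,0,0],[0,0,0],0.3]]' --force 40

```text
time: 15.55
position: [0.4687, 0.1813, 0.1907]
tool_rot: [2.122, 2.316, 0.001]
ft_force: [0.1, 0.1, -0.3]
grip_width: 0.374
```

>>> arm_command --motion '[[[25,0,0],[0,0,0],0.3],[[0,0,0],[0,0,0],0.3],[[0,0,0],[0,0,0],0.3]]'

```text
time: 15.8
position: [0.4661, 0.2071, 0.1902]
tool_rot: [2.113, 2.325, -0.001]
ft_force: [-0.5, -1.1, 0.0]
grip_width: 0.604
```

```bash
python3 - <<'E'
from plan import *
plan([(.451,.211,.16,5),(.451,.211,.103,5)],step=20,claw=.3)
s=ctrl.get_state(); print(s['joint_positions'].round(2),s['grip_width'])
E
```

```text
start [0.4661 0.2071 0.1902 5.4584]
[[[3,-7,15],[0,0,0],0.3],[[2,-8,15],[0,0,0],0.3],[[0,0,19],[0,0,0],0.3],[[0,0,19],[0,0,0],0.3],[[0,0,19],[0,0,0],0.3]]
end [0.4507 0.2107 0.1032 5.4584]
[-0.61  0.05  0.15  1.86 -0.01  1.23 -0.37] 0.6042141373594343
```

>>> arm_command --motion '[[[3,-7,15],[0,0,0],0.3],[[2,-8,15],[0,0,0],0.3],[[0,0,5],[0,0,0],0.3],[[0,0,0],[0,0,0],0.3],[[0,0,0],[0,0,0],0.3]]'

```text
time: 16.22
position: [0.4519, 0.2085, 0.1558]
tool_rot: [2.118, 2.319, 0.0]
ft_force: [0.9, 0.4, 0.1]
grip_width: 0.699
```

```bash
python3 - <<'E'
from plan import *
n='side'
im,D=optics.get_image(n); cv2.imwrite(f'pics/s9.png',cv2.resize(im[70:190,180:340],None,fx=5,fy=5,interpolation=2))
s=ctrl.get_state(); print(s['time'],s['position'],s['ft_force'],s['grip_width'])
print(R.from_rotvec(s['tool_rot']).as_matrix().round(3))
E
```

```text
16.2667 [0.45222052 0.20883163 0.15632601] [0.44528177 0.44954599 0.06110797] 0.6994606010470219
[[-0.09   0.996  0.001]
 [ 0.996  0.09   0.   ]
 [ 0.     0.001 -1.   ]]
```

View pics/s9.png

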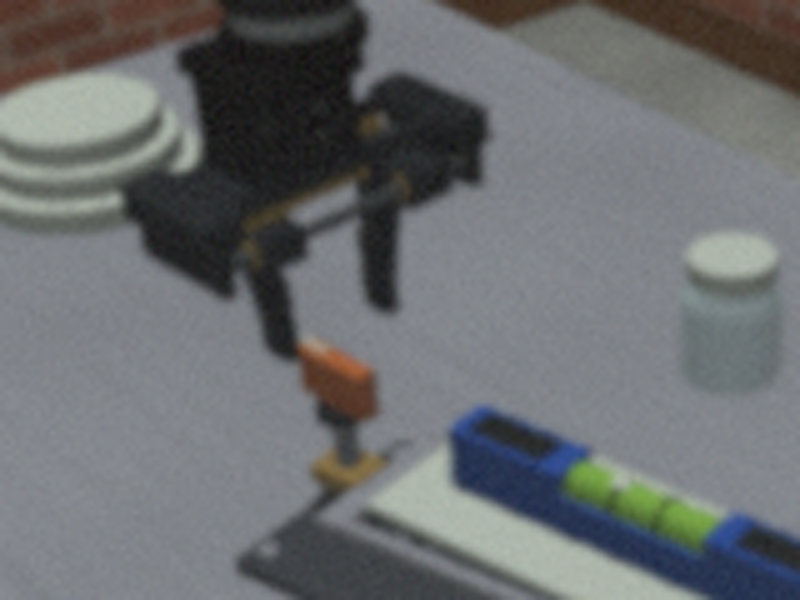

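Fingers straddle the orange bar. Descend and grip.

>>> arm_command --motion '[[[2,-1,18],[0,0,0],0.3],[[0,0,18],[0,0,0],0.3],[[0,0,17],[0,0,0],0.3],[[0,0,0],[0,0,0],0.95],[[0,0,0],[0,0,0],0.95],[[0,0,0],[0,0,0],0.95],[[0,0,0],[0,0,0],0.95],[[0,0,0],[0,0,0],0.95]]'

```text
time: 16.93
position: [0.451, 0.2118, 0.1039]
tool_rot: [2.117, 2.32, 0.004]
ft_force: [1.2, 0.5, 0.2]
grip_width: 0.405
```

>>> arm_command --motion '[[[0,0,0],[0,0,0],0.95],[[0,0,0],[0,0,0],0.95],[[0,0,0],[0,0,0],0.95],[[0,0,0],[0,0,0],0.95],[[0,0,0],[0,0,0],0.95]]'

```text
time: 17.35
position: [0.4532, 0.2122, 0.1044]
tool_rot: [2.116, 2.318, 0.011]
ft_force: [6.3, 0.9, 1.8]
grip_width: 0.161
```

>>> arm_command --motion '[[[0,2,0],[0,0,0],0.95],[[0,0,0],[0,0,0],0.95]]'

```text
time: 17.52
position: [0.4534, 0.2122, 0.1044]
tool_rot: [2.118, 2.32, 0.005]
ft_force: [1.0, 0.0, 7.0]
grip_width: 0.158
```

>>> arm_command --motion '[[[0,0,0],[0,0,4],0.95],[[0,0,0],[0,0,5],0.95],[[0,0,0],[0,0,5],0.95],[[0,0,0],[0,0,5],0.95]]'

```text
time: 17.85
position: [0.453, 0.2122, 0.1044]
tool_rot: [2.474, 1.935, 0.004]
ft_force: [-0.3, 0.5, 8.9]
grip_width: 0.157
```

>>> arm_command --motion '[[[0,0,0],[0,0,5],0.95],[[0,0,0],[0,0,5],0.95],[[0,0,0],[0,0,5],0.95],[[0,0,0],[0,0,5],0.95],[[0,0,0],[0,0,5],0.95],[[0,0,0],[0,0,3],0.95],[[0,0,0],[0,0,0],0.95],[[0,0,0],[0,0,0],0.95]]'

```text
time: 18.52
position: [0.4526, 0.2125, 0.1044]
tool_rot: [-2.866, -1.283, -0.003]
ft_force: [-0.2, -0.3, 8.6]
grip_width: 0.16
```

```bash
python3 - <<'E'
from plan import *
s=ctrl.get_state(); print(s['time'],s['position'],s['ft_force'],s['torque'],s['joint_positions'].round(2),s['grip_width'])
M=R.from_rotvec(s['tool_rot']).as_matrix(); print(np.degrees(np.arctan2(M[1,1],M[0,1])))
im,D=optics.get_image('side'); cv2.imwrite('pics/s10.png',cv2.resize(im[70:190,180:340],None,fx=5,fy=5,interpolation=2))
E
```

```text
18.5167 [0.45255811 0.21245398 0.10438879] [-0.19457003 -0.26299511  8.59995448] [-0.16092696  0.40362437 -0.18088219] [-0.67  0.11  0.19  1.98 -0.02  1.05 -1.2 ] 0.16028113741974945
-41.76080240685023
```

View pics/s10.png

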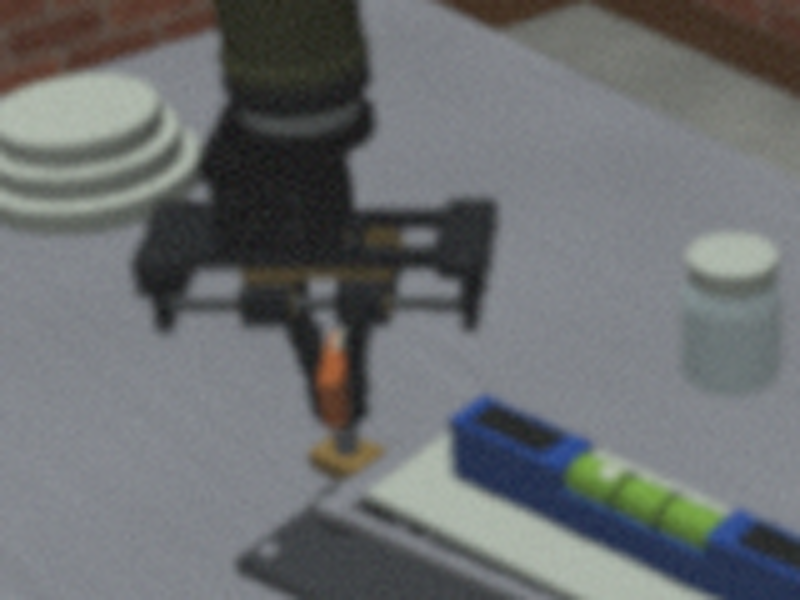

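The bar turned with the gripper by about 46° clockwise. Release and go back to press.

>>> arm_command --motion '[[[0,0,0],[0,0,0],0.6],[[0,0,0],[0,0,0],0.6],[[0,0,0],[0,0,0],0.6],[[0,0,0],[0,0,0],0.6],[[0,0,0],[0,0,0],0.6],[[0,0,-15],[0,0,0],0.6],[[0,0,-25],[0,0,0],0.6],[[0,0,-25],[0,0,0],1.0]]'

```text
time: 19.23
position: [0.4506, 0.211, 0.1674]
tool_rot: [2.867, 1.284, -0.006]
ft_force: [0.8, -1.1, 0.8]
grip_width: 0.377
```

```bash
python3 - <<'E'
from plan import *
s=ctrl.get_state(); print(s['time'],s['position'],s['grip_width'])
plan([(.468,.150,.175,-14),(.4835,.087,.165,14.3)],step=30,claw=1.0)
E
```

```text
19.2333 [0.45058993 0.21100472 0.16738698] 0.37717300525090564
start [  0.4506   0.211    0.1674 -41.7331]
[[[-8,13,-2],[0,0,-7],1.0],[[-11,13,-2],[0,0,-7],1.0],[[-11,11,-2],[0,0,-7],1.0],[[-13,9,-2],[0,0,-7],1.0],[[-11,6,2],[0,0,-5],1.0],[[-12,5,2],[0,0,-6],1.0],[[-13,4,2],[0,0,-6],1.0],[[-12,2,2],[0,0,-5],1.0]]
[[[-13,1,2],[0,0,-6],1.0]]
end [ 0.4831  0.0872  0.1654 14.2669]
```

>>> arm_command --motion '[[[-8,13,-2],[0,0,-7],1.0],[[-11,13,-2],[0,0,-7],1.0],[[-11,11,-2],[0,0,-7],1.0],[[-13,9,-2],[0,0,-7],1.0],[[-11,6,2],[0,0,-5],1.0],[[-12,5,2],[0,0,-6],1.0],[[-13,4,2],[0,0,-6],1.0],[[-12,2,2],[0,0,-5],1.0]]'

```text
time: 19.9
position: [0.4811, 0.0997, 0.1673]
tool_rot: [-2.049, -2.38, 0.001]
ft_force: [0.5, 0.3, 0.2]
grip_width: 0.003
```

>>> arm_command --motion '[[[-13,1,2],[0,0,-6],1.0],[[0,0,0],[0,0,0],1.0],[[0,0,0],[0,0,0],1.0]]'

```text
time: 20.15
position: [0.4839, 0.0876, 0.1654]
tool_rot: [-1.933, -2.475, 0.001]
ft_force: [0.4, 0.1, -0.3]
grip_width: 0.005
```

```bash
python3 bub.py 11
```

```text
side vial q range mm [-47.06689156  47.53420426] bubble q 39 1.7
top vial q range mm [-46.48230921  36.25872254] bubble q 99 3.9
top bubble 0.65 [ 0.6821 -0.2793  0.0412] -322.1
20.35 [0.48417493 0.08894971 0.16565629] [-0.16704744 -0.06404552 -1.12809232] 0.0069652390792610645
```

View pics/side11.png

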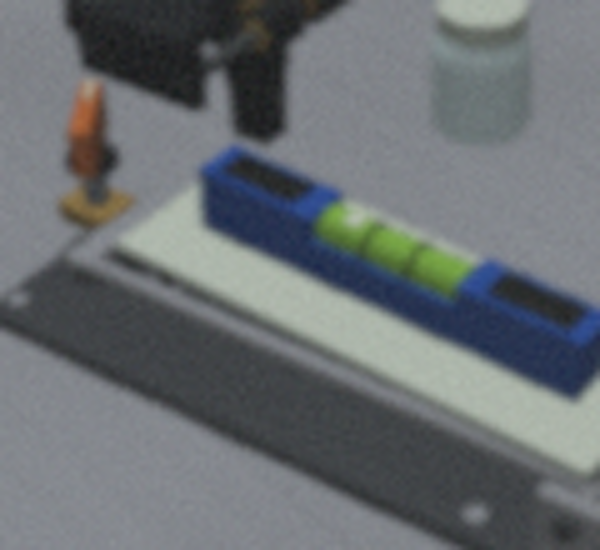

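>>> arm_command --motion '[[[0,0,10],[0,0,0],1.0],[[0,0,10],[0,0,0],1.0],[[0,0,6],[0,0,0],1.0],[[0,0,4],[0,0,0],1.0],[[0,0,4],[0,0,0],1.0],[[0,0,3],[0,0,0],1.0],[[0,0,2],[0,0,0],1.0],[[0,0,0],[0,0,0],1.0]]'

```text
time: 21.02
position: [0.4838, 0.0901, 0.127]
tool_rot: [-1.925, -2.479, -0.002]
ft_force: [-3.3, 3.4, 8.0]
grip_width: 0.004
```

>>> arm_command --motion '[[[0,0,1],[0,0,0],1.0],[[0,0,1],[0,0,0],1.0],[[0,0,0],[0,0,0],1.0]]'

```text
time: 21.27
position: [0.484, 0.0903, 0.1266]
tool_rot: [-1.925, -2.479, -0.004]
ft_force: [-7.9, 3.9, 16.5]
grip_width: 0.005
```

>>> arm_command --motion '[[[0,0,1],[0,0,0],1.0],[[0,0,0],[0,0,0],1.0],[[0,0,0],[0,0,0],1.0],[[0,0,0],[0,0,0],1.0],[[0,0,0],[0,0,0],1.0],[[0,0,0],[0,0,0],1.0],[[0,0,0],[0,0,0],1.0],[[0,0,0],[0,0,0],1.0]]'

```text
time: 21.93
position: [0.4841, 0.0903, 0.1264]
tool_rot: [-1.925, -2.479, -0.004]
ft_force: [-8.1, 4.2, 21.2]
grip_width: 0.0
```

>>> arm_command --motion '[[[0,0,0],[0,0,0],1.0],[[0,0,0],[0,0,0],1.0],[[0,0,0],[0,0,0],1.0],[[0,0,0],[0,0,0],1.0],[[0,0,0],[0,0,0],1.0],[[0,0,0],[0,0,0],1.0],[[0,0,0],[0,0,0],1.0],[[0,0,0],[0,0,0],1.0]]'

```text
time: 22.6
position: [0.4841, 0.0903, 0.1264]
tool_rot: [-1.925, -2.479, -0.004]
ft_force: [-8.8, 3.0, 22.1]
grip_width: 0.002
```

```bash
python3 bub.py 12
```

```text
side vial q range mm [-42.53973242  43.32614511] bubble q 37 -11.1
top vial q range mm [-42.84574903  40.53427701] bubble q 104 -3.7
side bubble 0.23 [ 0.4789 -0.0428  0.0693] -42.7
22.8 [0.48414979 0.09032497 0.12638708] [-8.99448059  3.14359364 21.81155595] 0.0033490963992544444
```

View pics/side12.png

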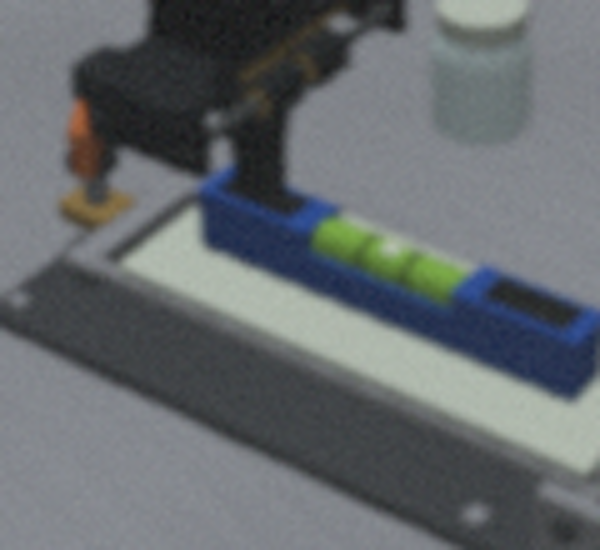

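View pics/top12.png

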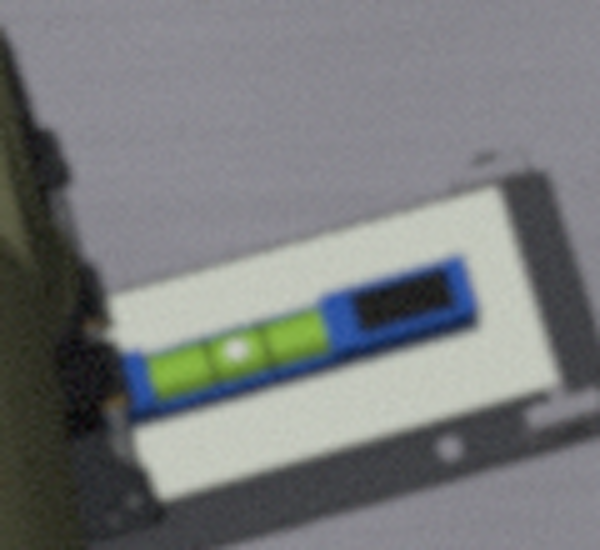

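```bash
python3 - <<'E'
import cv2,numpy as np
a=cv2.imread('pics/top12_full.png')[182:206,256:300]; b=cv2.imread('pics/side12_full.png')[158:186,288:328]
a=cv2.resize(a,(780,425),interpolation=2)[:290]; b=cv2.resize(b,(780,546),interpolation=2)[:300]
cv2.imwrite('pics/z12.png',np.vstack([a,b]))
E
```

```text
(no output)
```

View pics/z12.png

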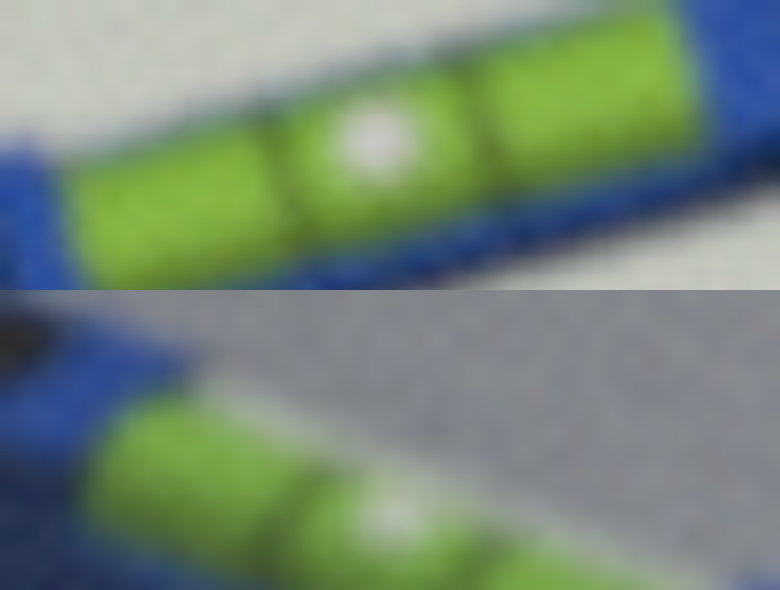

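The bubble is midway between the rings in both views: top zoom has rings at 280 and 483, bubble at 378. The press is steady at 22 N, so I'm handing in.

```bash
python3 -c "
from bench import ctrl
print(ctrl.close_job()); s=ctrl.get_state(); print(s['time'],s['ft_force'])"
```

```text
the job is handed in; nothing more can be done
None
the job is handed in; nothing more can be done
```

I stood the blue level lengthways on the platform and pressed it onto the stop, where the bubble read about 12 mm towards the hinge end. I then turned the orange foot about 46° clockwise and pressed the foot-side pad again. I handed the job in at 22.8 s, still pressing.

**Last checks:**
- **Bubble:** after about 1.5 s of settling, it sat within about 1 mm of midway between the rings in the top view. The blurrier side view also showed it between the rings.
- **Press:** steady at about 22 N. The force rose steeply with almost no further travel, so I take the platform to be on its stop. There was also about 9 N of sideways force on the fingertip, but the level did not move visibly.
- **Bystanders:** the arm never went near the bottle, jar or cone. I did not check them in a last full picture.

**What failed or disagreed:**
- **Grasp:** the first try on the level came up empty because the fingers close slowly. The level did not move, and the second try held.
- **Bubble measurements:** the bubble network gave no usable result. My colour-and-depth estimate was off too: −11 mm from the side and −4 mm from the top, the top one partly confused by white pixels of the platform. I relied on the bubble's place between the rings in the pictures instead.

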